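Lock the work rest: push the pin home and spring the R-clip onto it

TASK

The pin of the polisher's work rest has crept out: push it fully home into the fork by its head. Then take the R-clip from the wooden block and push its straight leg down through the cross hole in the pin's end until the bow springs over the pin, and let go. Leave the punch and the gauge in the block, and leave the oil bottle where it stands.

Things in the scene. Friction and masses are not known exactly. Their poses are not given: they have to be found in the camera images.
- pin (a joint): how far the steel pin has been pushed along its axis (m): 0 = drawn out, 0.060 = fully home, with its head against the fork (a hard stop). It starts at 0 to 0.018. It slides stiffly (about 5 N) and stays where it is left; it cannot turn. While it is out, its cross hole is hidden inside the fork.
- pin_hole (a point): centre of the cross hole, on the pin's axis, 95 mm above the bench; moves with the pin. y = along the pin, the way it is pushed; z = up, along the hole. The pin is 32 mm in diameter and ends 22 mm beyond the hole (+y). The hole runs down through it, 9 mm wide, its mouth widened to 16 mm. With the pin home the hole centre is 28 mm outside the fork.
- pin_head (a point): centre of the outer face of the pin's round head (52 mm in diameter, 14 mm thick), 98 mm from the hole centre on the -y side, 95 mm above the bench. Same axes as pin_hole. Pushing this face towards +y drives the pin home; nothing stands within 60 mm behind it at that height.
- rest: fixed work rest: dark base plate 110 x 90 x 12 mm; grey fork of two lugs 50 mm wide, tops 120 mm above the bench, outer faces 28 mm either side of the origin along y; a flat arm from the fork to +x carries a plate 60 x 100 mm, top at 118 mm, 95 to 155 mm out. Origin: under the pin's axis, centre of the base's underside. y = along the pin, the way it is pushed.
- block: fixed wooden block 60 x 180 x 63 mm tall, origin at the centre of its underside. Three slots in its top, 8.5 mm along x and 28 mm along y, 50 mm deep, at y = -60, 0, +60 mm; the R-clip, a punch and a gauge stand in them, in any order.
- clip: R-clip of 6 mm steel wire, 119 mm tall, 95 g, standing (it may lean a little) in a slot of the block, leg tip down, its x along the block's y. z = up; it lies in its x-z plane. Origin: level with the leg's tip, midway across. Straight leg along z at x = -10.5 mm. The sprung bow hangs from the loop at +x, bulges round the pin's place and ends in an outward flare at x = +10.5 mm, 13 mm above the leg's tip.
- clip_loop (a point): centre of the clip's double-turn loop, the part to hold: 28 mm in diameter, 12.6 mm thick along y, flat sides. 105 mm above the leg's tip, at x = +0.5 mm of the clip; about 118 mm above the bench at the start. Axes as the clip's.
- clip_seat (a point): point on the axis of the clip's straight leg, 45 mm above its tip and 60 mm below the level of the loop's centre, 11 mm to the side (-x) of it: the pin's centre lies here when the clip is fully on. Axes as the clip's.
- bow (a joint): how far the clip's bow is sprung outwards (rad): 0 = at rest, up to about 0.1 while it passes over the pin. Either side of the pin will do for the bow. Pushing it over takes about 3 to 15 N: it starts to spread when clip_seat is about 25 mm above pin_hole and snaps over in the last 10 mm; past its place the clip stops hard.
- punch: steel punch with a thick round head, 85 mm tall, standing in one of the block's slots; to be left alone. Origin: its underside.
- gauge: flat aluminium gauge strip 27 x 6 mm, 85 mm tall, standing in one of the block's slots; to be left alone. Origin: its underside.
- oiler: steel oil bottle, 56 mm across, 110 mm tall, standing beyond the block; to be left alone. Origin: its underside.
Mind the look-alikes: they are no part of the job. Leave any blue or purple look-alike of the clip alone.

How it is judged:
By the outcome, as a careful person would: the job done as asked, in the order asked, and still so for the second after the job is handed in, with the robot touching nothing.
It also fails if it takes over 54 s, if anything falls off the work surface, if the arm or the gripper's body presses on something with over 40 N, if the wrist force passes 120 N, or if a joint passes its speed limit or range.

ROBOT

A 7-joint arm with a two-finger parallel gripper is mounted at the origin on the work surface. World frame = base frame: x ahead of the robot, y to its left, z up, the work surface at z = 0. Lengths are in m, angles in rad, forces in N, time in s.
With the tool pointing down it reaches from about 0.35 to 0.775 m from the base axis. Payload 3.1 kg.
Tool frame: the origin (TCP) lies between the finger pads; the fingertips stand 17 mm ahead of it and the grasp point (between the pads) lies 2 mm behind it; x points along the fingers, y is the direction in which the jaws open and shut, and the axes are right-handed (so a half turn about x gives the same grasp; the last joint's range is limited). The gripper opens to 85 mm and grips with 20 to 120 N. Pads are 22 mm wide; open, the fingers measure 114 mm over their backs; the gripper's body (76 mm by 85 mm) begins 54 mm behind the grasp point. The pads swing forward as they close: fully open they stand 13 mm farther back than shut.
Start: joints at [1.254, 0.311, 0.014, 1.512, -0.004, 1.319, -0.027], TCP at [0.149, -0.529, 0.248] pointing down, gripper open.
Joint ranges: [-2.7, 2.7], [-0.3, 1.91], [-1.27, 1.3], [0.12, 2.57], [-1.44, 4.58], [0.2, 2.03], [-3.05, 3.05]. Speed limits (rad/s): [2.79, 2.79, 3.14, 3.14, 3.14, 3.14, 3.14].

INTERFACE

Orientations are given as a unit quaternion [x, y, z, w].
In Python, from station import readout, read_camera, camera_model, workorder gives the robot as it stands.
- The arm moves only by the tool apply_moves, never from a script. Its argument "steps" is a list of rows, each a list of 5 numbers: the closure in counts, from 0 (fully open) to 255 (shut), then the shift along the tool's x, y, z in m, then the turn about the tool's x in rad. A call has 1 to 10 rows; each row shifts and turns the commanded pose from where the row before left it, along the tool's axes as they then stand; what a row does not reach is not made up. A row lasts 1/8 s, in which the tool goes at most 62.5 mm and 10.7 degrees, less where a joint would pass 70% of its speed; a pose out of reach is approached as far as the arm can. A call is refused whole if a number of a shift passes 0.0625 or a number of a turn 0.188, either way. A call with a gripper value outside its range is refused whole. The fingers move at their own pace and stop on an object; the grip force is fixed at half the most. Time passes only in rows, so rows that do not move let the fingers close. It gives the time, the measured TCP pose, the force and the opening at its end, in the units of the state.
- readout.read_state(): the state, without advancing time (a new reading comes with each control period).
- read_camera(name): name is "scene" or "top" or "wrist"; returns the picture (384x512x3 uint8, blue, green, red); there is no depth.
- camera_model(name): a dict with "intrinsics" (3x3 intrinsics, pixels), "rvec" (rotation vector, rad) and "tvec" (3), from world to camera coordinates, as OpenCV has them. Camera axes: x right, y down, z forward; pixel columns grow to the right and rows downward; lengths in m; the calibration is good to about 2 mm. A picture is of the moment at which its call begins: read the wrist's pose just before it. camera_model takes no time and is no camera call; for the wrist camera it gives the pose at the moment of the call.
- workorder.finish_job(): hands the job in, once; it reports no verdict.
The state is a dict: "time": time; "qpos": joint angles; "joint_velocities": joint speeds; "effort": joint torques, N m; "tool_pos": TCP position; "orientation": TCP orientation; "force": force on the tool from outside, world axes, zero at the start; "torque": the same for the moment, N m; "gripper_width": opening from 0.0 (shut) to 1.0 (fully open).
Only numpy, scipy, OpenCV 4.12 (cv2) and the standard library are available. Lean on these libraries where they do the work, as an engineer would, in place of code of your own. Each camera call takes 0.05 s, during which the arm holds its last target.

## Working session

There is one attempt and no reset: what is moved stays moved. The work goes in short steps, Python scripts to look and compute and a tool call to move; the robot and the scene stay as the last step left them, time stands still between calls to the robot, and variables do not carry over. Pictures are saved under pics/ and viewed, and the job is handed in when it is done.

Besides the shell and the picture viewer there is one more tool, called after "Emit:" as a command line: name --pt "numbers of a row" for each row, then --argument value for the rest. apply_moves: Moves the arm, as the interface text tells. Its arguments: {"type":"object","properties":{"steps":{"type":"array"}},"required":["steps"]}

```bash
mkdir -p pics; ls; cat > h.py <<'E'
import numpy as np, cv2, sys
sys.path.insert(0,'.')
from station import readout, read_camera, camera_model, workorder
def P(cm):
    R=cv2.Rodrigues(np.array(cm['rvec'],float))[0]; return np.array(cm['intrinsics'],float),R,np.array(cm['tvec'],float).reshape(3)
def proj(cm,X):
    K,R,t=P(cm); return cv2.projectPoints(np.atleast_2d(np.array(X,float)),np.array(cm['rvec'],float),t,K,None)[0].reshape(-1,2)
def ray(cm,uv):
    K,R,t=P(cm); d=R.T@np.linalg.inv(K)@np.array([uv[0],uv[1],1.]); return -R.T@t,d/np.linalg.norm(d)
def atz(cm,uv,z):
    c,d=ray(cm,uv); return c+d*(z-c[2])/d[2]
def tri(l):
    A=np.zeros((3,3));b=np.zeros(3)
    for cm,uv in l:
        c,d=ray(cm,uv);M=np.eye(3)-np.outer(d,d);A+=M;b+=M@c
    return np.linalg.solve(A,b)
E
python3 - <<'E'
from h import *
print(readout.read_state())
import pickle
for n in ['scene','top','wrist']:
    cm=camera_model(n);im=read_camera(n);cv2.imwrite(f'pics/{n}0.png',im)
    pickle.dump(cm,open(f'{n}0.pkl','wb'));c,d=ray(cm,(256,192));print(n,c,d,cm['intrinsics'])
E
```

```text
pics
{'time': 0.0, 'qpos': array([ 1.25429241,  0.31174107,  0.01399932,  1.51303935, -0.00443144,
        1.31922211, -0.02719945]), 'joint_velocities': array([ 1.89805295e-03,  1.19474922e-03,  6.39854924e-04,  2.40326602e-05,
       -1.74212033e-04,  6.66317448e-04,  4.80526979e-04]), 'effort': array([-2.51542940e-05, -3.79911911e+01,  1.45957866e-01, -2.30589080e+01,
        1.19732911e-02,  1.35939871e-02, -3.51629339e-06]), 'tool_pos': array([ 0.14907924, -0.5286936 ,  0.24721975]), 'orientation': array([-0.70029954, -0.09770371,  0.70057828, -0.09604484]), 'force': array([-0.72943165,  0.48540893,  0.70161157]), 'torque': array([-0.01726467,  0.05980073,  0.01758633]), 'gripper_width': 0.9985011606516562}
scene [1.16257213 0.65856659 0.6524586 ] [-0.64606726 -0.52861192 -0.55060561] [[383.70564979   0.         254.88881755]
 [  0.         383.70564979 196.83464725]
 [  0.           0.           1.        ]]
top [0.37380422 0.15990012 1.21745797] [ 0.1290516  -0.02179398 -0.99139836] [[356.83306922   0.         259.49616886]
 [  0.         356.83306922 191.42330033]
 [  0.           0.           1.        ]]
wrist [ 0.22283222 -0.50863465  0.37141656] [-0.28747612 -0.07177852 -0.95509441] [[292.49434981   0.         258.08004055]
 [  0.         292.49434981 192.42059004]
 [  0.           0.           1.        ]]
```

View pics/scene0.png

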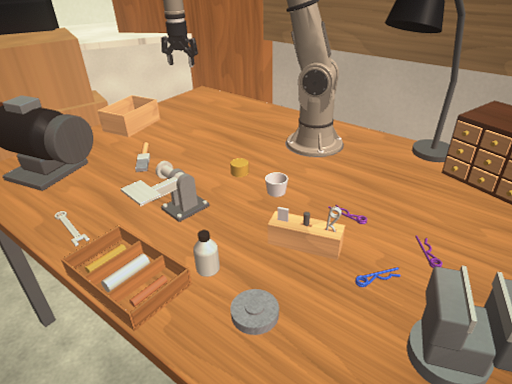

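View pics/top0.png

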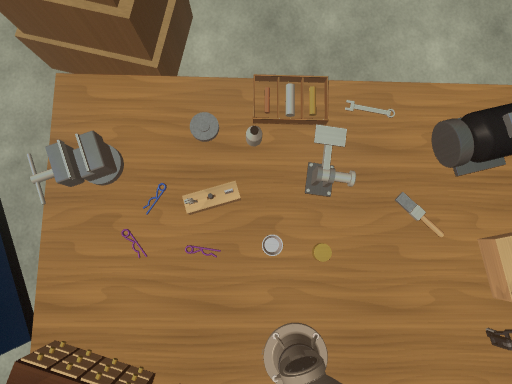

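View pics/wrist0.png

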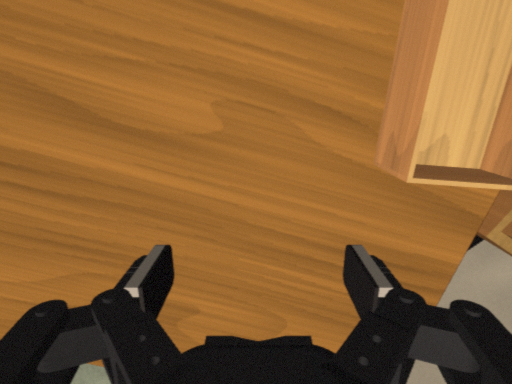

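The scene shows the rest around (185,195), with the pin head at (165,170). The block is at (307,232), with the steel R-clip standing at its right end (335,215). In the top view the rest is at (320,178), the pin head is at (350,178) and the block is at (211,197). The pin is pushed from right to left in the image, roughly +y.

Look-alikes: blue clip, top (155,198) / scene (378,276). Purple clips, top (203,251) and (134,243) / scene (350,215) and (428,250). I'll check the choice in close crops.

```bash
python3 - <<'E'
import cv2
s=cv2.imread('pics/scene0.png');t=cv2.imread('pics/top0.png')
def c(im,x0,y0,w,h,f,n):
    cv2.imwrite('pics/'+n,cv2.resize(im[y0:y0+h,x0:x0+w],None,fx=f,fy=f,interpolation=cv2.INTER_CUBIC))
c(s,255,190,100,75,8,'c1.png');c(s,115,150,100,75,8,'c2.png');c(t,175,170,80,60,10,'c3.png');c(t,290,115,80,90,6,'c4.png')
E
```

```text
(no output)
```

View pics/c1.png

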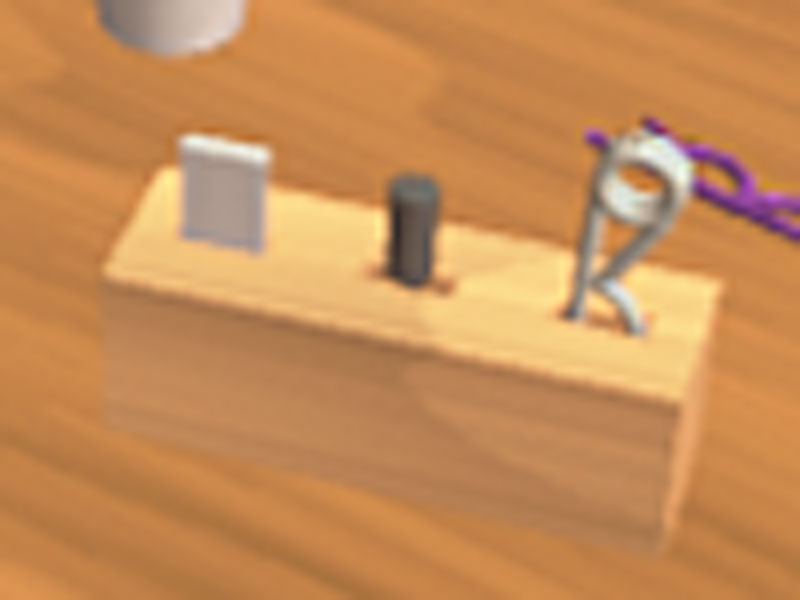

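View pics/c2.png

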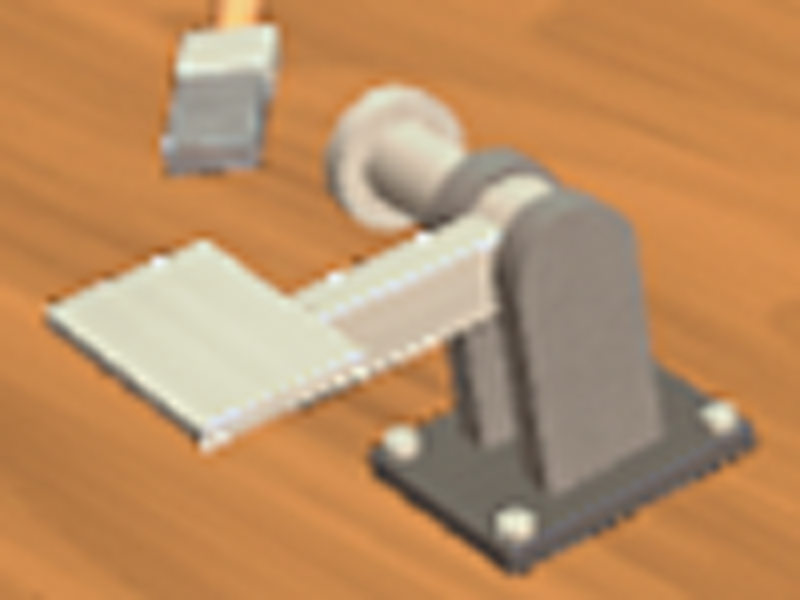

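View pics/c3.png

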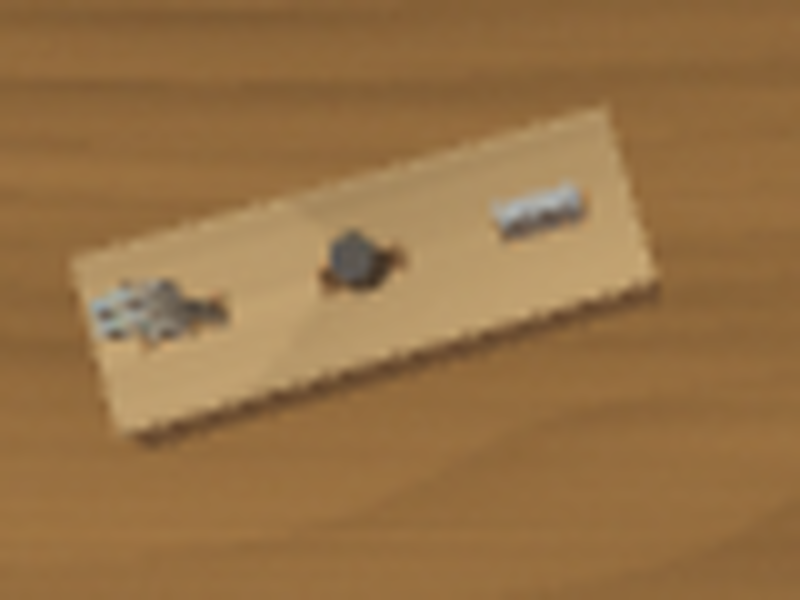

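View pics/c4.png

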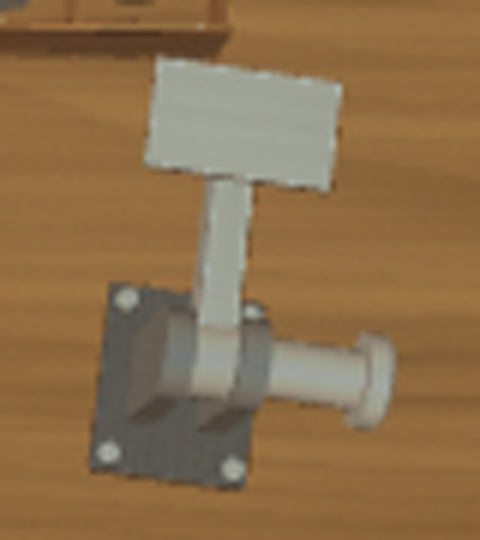

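```bash
cat >> h.py <<'E'
import pickle
from scipy.optimize import least_squares
S=pickle.load(open('scene0.pkl','rb'));T=pickle.load(open('top0.pkl','rb'))
def un(l,f,x0,y0): return [((u+.5)/f-.5+x0,(v+.5)/f-.5+y0) for u,v in l]
def W(p,X):
    X=np.atleast_2d(X);c,s=np.cos(p[2]),np.sin(p[2])
    return np.c_[p[0]+c*X[:,0]-s*X[:,1],p[1]+s*X[:,0]+c*X[:,1],X[:,2]]
E
python3 - <<'E'
from h import *
c3=un([(75,260),(605,105),(655,285),(120,435)],10,175,170)
c1=un([(165,170),(107,272),(683,400),(722,285)],8,255,190)
print('block top@.063',[atz(T,u,.063).round(4).tolist() for u in c3])
print('block scene',[atz(S,u,.063).round(4).tolist() for u in c1])
b4=un([(110,283),(268,305),(243,490),(90,472)],6,290,115);p4=un([(157,57),(343,85),(330,190),(146,165)],6,290,115)
print('base top',[atz(T,u,.012).round(4).tolist() for u in b4]);print('plate top',[atz(T,u,.118).round(4).tolist() for u in p4])
p2=un([(47,313),(205,240),(362,355),(205,437)],8,115,150);b2=un([(372,455),(517,558),(755,430)],8,115,150)
print('base sc',[atz(S,u,.012).round(4).tolist() for u in b2]);print('plate sc',[atz(S,u,.118).round(4).tolist() for u in p2])
# top: block order: (+x,+y),(+x,-y),(-x,-y),(-x,+y)
blk=[(.03,.09,.063),(.03,-.09,.063),(-.03,-.09,.063),(-.03,.09,.063)]
# scene order: far-left,near-left,near-right,far-right = (-x,-y),(+x,-y),(+x,+y),(-x,+y)
def fit(obs,x0):
    f=lambda p:np.concatenate([(proj(cm,W(p,X))-uv).ravel() for cm,X,uv in obs])
    r=least_squares(f,x0,loss='soft_l1');print(r.x,np.abs(f(r.x)).round(1));return r.x
for o in ([0],[1],[0,1]):
  O=[(T,blk,c3),(S,[blk[2],blk[1],blk[0],blk[3]],c1)]
  fit([O[i] for i in o],[.55,.28,.2])
bas=[(.055,.045,.012),(.055,-.045,.012),(-.055,-.045,.012),(-.055,.045,.012)]
bas=[b for b in bas]
pl=[(.155,.05,.118),(.155,-.05,.118),(.095,-.05,.118),(.095,.05,.118)]
# scene plate: left=(+x,-y)? , top=(-x(.095),-y), right=(.095,+y), bottom=(.155,+y)
Os=[(S,[pl[1],pl[2],pl[3],pl[0]],p2),(S,[bas[1],bas[0],bas[3]],b2)]
Ot=[(T,pl,p4),(T,bas,b4)]
for O in (Ot,Os,Ot+Os): p=fit(O,[.55,-.05,-.1])
h=(377/1,)
# pin head: top centre of head outer rim etc
print(proj(T,W(p,[[0,-.098-.0+.032+d,.095] for d in (0,.018,-.0)])), proj(T,W(p,[0,-.056-.07,.095])))
E
```

```text
block top@.063 [[0.5086, 0.3737, 0.063], [0.5624, 0.2036, 0.063], [0.5034, 0.1861, 0.063], [0.4522, 0.3571, 0.063]]
block scene [[0.5107, 0.1878, 0.063], [0.5646, 0.2048, 0.063], [0.5123, 0.3755, 0.063], [0.4573, 0.3592, 0.063]]
base top [[0.6393, -0.045, 0.012], [0.628, -0.1367, 0.012], [0.5201, -0.1206, 0.012], [0.5291, -0.0329, 0.012]]
plate top [[0.7396, -0.053, 0.118], [0.7264, -0.1529, 0.118], [0.6686, -0.1448, 0.118], [0.6801, -0.0466, 0.118]]
base sc [[0.6342, -0.1307, 0.012], [0.6444, -0.042, 0.012], [0.5396, -0.0296, 0.012]]
plate sc [[0.733, -0.1486, 0.118], [0.6734, -0.1439, 0.118], [0.6876, -0.0456, 0.118], [0.7462, -0.049, 0.118]]
[0.50666311 0.28012452 0.29736566] [0.4 0.1 0.2 0.2 0.3 0.3 0.1 0.2]
[0.51103939 0.28164056 0.29858848] [0.1 0.5 0.5 0.3 0.2 0.4 0.1 0.3]
[0.50844203 0.28049821 0.29840043] [0.5 0.6 0.1 0.4 0.2 0.9 0.2 0.4 0.4 1.1 0.2 0.4 0.3 0.4 0.2 1. ]
[ 0.57938826 -0.08386834 -0.12338419] [0.1 0.1 0.1 0.2 0.1 0.3 0.2 0.1 0.3 0.1 0.4 0.1 0.3 0.3 0.1 0.4]
[ 0.58589188 -0.08057068 -0.12615175] [0.4 0.1 0.3 0.3 1.1 0.1 0.3 0.3 0.5 0.1 0.7 0.2 0.8 0.3]
[ 0.58208071 -0.08362144 -0.12544028] [0.1 0.8 0.1 1.  0.1 0.5 0.2 0.8 0.2 0.9 0.5 0.9 0.2 0.5 0.2 1.2 0.2 1.1
 0.7 0.7 1.5 0.9 0.2 1.4 0.1 1.  0.4 0.9 1.  1.3]
[[344.55658264 176.80514175]
 [339.03680176 176.01839903]
 [344.55658264 176.80514175]] [[362.93717876 179.42495593]]
```

```bash
cat >> h.py <<'E'
from scipy.spatial.transform import Rotation as Ro
def plan(pos,yaw=None,st=None):
    """world target -> total tool shift (in tool axes now, before turn) & turn; yaw= angle of tool y in world, mod pi"""
    st=st or readout.read_state();R=Ro.from_quat(st['orientation']).as_matrix()
    d=R.T@(np.array(pos)-st['tool_pos']);ty=np.arctan2(R[1,1],R[0,1])
    print('t',st['time'],'pos',st['tool_pos'].round(4),'xax',R[:,0].round(3),'yaw',round(ty,4),'F',st['force'].round(1),'q7',round(st['qpos'][6],2),'w',round(st['gripper_width'],3))
    print('shift tool',d.round(4),'rows>=',np.linalg.norm(d)/.0625)
    if yaw is not None:
        a=(yaw-ty+np.pi/2)%np.pi-np.pi/2; s=R[2,0]
        print('world turn',round(a,3),'tool turn',round(a*np.sign(s),3),'alt',round((a-np.sign(a)*np.pi)*np.sign(s),3),'rows',abs(a)/.18)
REST=[.5821,-.0836,-.1254];BLK=[.5084,.2805,.2984]
E
python3 - <<'E'
from h import *
print(W(REST,[0,-.132,.095]),W(REST,[0,.056,.095]),W(BLK,[0,.06,.118]))
plan([.54,-.26,.25],-.1254)
E
```

```text
[[ 0.56559055 -0.2145635   0.095     ]] [[ 0.58910401 -0.02803973  0.095     ]] [[0.49076052 0.33784849 0.118     ]]
t 0.15 pos [ 0.1491 -0.5289  0.2475] xax [-0.001  0.002 -1.   ] yaw -1.2959 F [-1.2  0.6 -0.3] q7 -0.03 w 1.001
shift tool [-0.0023 -0.1527 -0.4492] rows>= 7.590447947687354
world turn 1.17 tool turn -1.17 alt 1.971 rows 6.502739488282723
```

Emit:
apply_moves --pt "255 0 -0.017 -0.05 0" --pt "255 0 -0.017 -0.05 0" --pt "255 0 -0.017 -0.05 0" --pt "255 0 -0.017 -0.05 0" --pt "255 0 -0.017 -0.05 0" --pt "255 0 -0.017 -0.05 0" --pt "255 0 -0.017 -0.05 0" --pt "255 0 -0.017 -0.05 0" --pt "255 0 -0.017 -0.05 0" --pt "255 0 0 0 0"

```text
time: 1.4
tool_pos: [0.5446, -0.2538, 0.2473]
orientation: [0.701, 0.102, -0.699, 0.099]
force: [-0.1, 0.0, 0.5]
gripper_width: 0.002
```

Emit:
apply_moves --pt "255 0 0 0 -0.167" --pt "255 0 0 0 -0.167" --pt "255 0 0 0 -0.167" --pt "255 0 0 0 -0.167" --pt "255 0 0 0 -0.167" --pt "255 0 0 0 -0.167" --pt "255 0 0 0 -0.168" --pt "255 0 0 0 0"

```text
time: 2.4
tool_pos: [0.5399, -0.261, 0.2479]
orientation: [-0.531, -0.467, 0.532, -0.466]
force: [-0.8, -0.1, 0.2]
gripper_width: 0.001
```

```bash
cat >> h.py <<'E'
def snap(n,tag):
    cm=camera_model(n);im=read_camera(n);cv2.imwrite(f'pics/{tag}.png',im);pickle.dump(cm,open(f'{tag}.pkl','wb'));return cm,im
E
python3 - <<'E'
from h import *
plan([.5656,-.2146,.095],-.1254)
cm,im=snap('wrist','w1')
print(proj(cm,W(REST,[[0,-.102,.095],[0,0,.12],[0,.056,.095]])))
E
```

```text
t 2.4 pos [ 0.5399 -0.261   0.2479] xax [-0.001 -0.    -1.   ] yaw -0.1294 F [-0.8 -0.1  0.2] q7 0.15 w 0.001
shift tool [ 0.1528  0.0197 -0.0494] rows>= 2.588847709825687
world turn 0.004 tool turn -0.004 alt 3.138 rows 0.022118591440024718
[[ 279.20856168   97.15433381]
 [ 284.21039207  -53.36153793]
 [ 283.13879194 -127.56682901]]
```

View pics/w1.png

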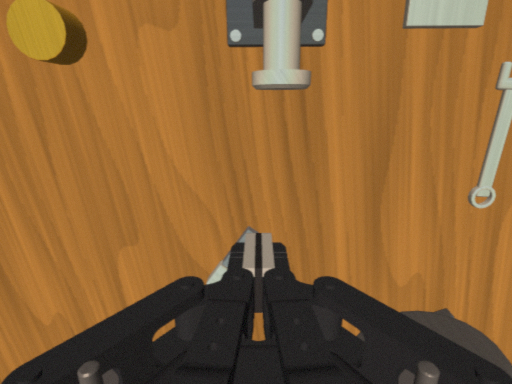

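The wrist view shows the pin head at (281,80) with its outer face at about row 88, which agrees with the prediction. The pin is only a few mm in. I'm descending behind the head.

Emit:
apply_moves --pt "255 0 0.0205 -0.049 0" --pt "255 0.05 0 0 0" --pt "255 0.05 0 0 0" --pt "255 0.053 0 0 0" --pt "255 0 0 0 0" --pt "255 0 0 0 0"

```text
time: 3.2
tool_pos: [0.5687, -0.2144, 0.0973]
orientation: [0.531, 0.466, -0.53, 0.468]
force: [0.4, -0.9, 1.1]
gripper_width: -0.002
```

```bash
python3 - <<'E'
from h import *
p=W(REST,[0,-.053,.095])[0]
plan(p,-.1254)
s=readout.read_state()['tool_pos'];c,sn=np.cos(REST[2]),np.sin(REST[2]);d=s[:2]-np.array(REST[:2]);print('rest xy',c*d[0]+sn*d[1],-sn*d[0]+c*d[1])
cm,im=snap('scene','s1');cv2.imwrite('pics/s1c.png',cv2.resize(im[110:230,90:250],None,fx=4.5,fy=4.5,interpolation=2))
E
```

```text
t 3.2 pos [ 0.5687 -0.2144  0.0973] xax [ 0.003 -0.001 -1.   ] yaw -0.1273 F [ 0.4 -0.9  1.1] q7 0.0 w -0.002
shift tool [ 0.0023 -0.0033 -0.0785] rows>= 1.2573358756001032
world turn 0.002 tool turn -0.002 alt 3.14 rows 0.010489915377583555
rest xy 0.003106493716170418 -0.1314878797027918
```

View pics/s1c.png

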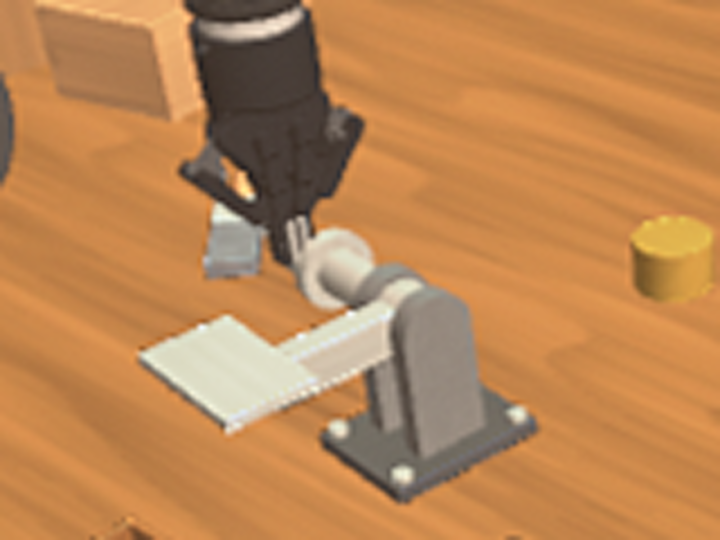

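Emit:
apply_moves --pt "255 0.002 -0.002 -0.008 0" --pt "255 0 0 -0.01 0" --pt "255 0 0 -0.01 0" --pt "255 0 0 -0.01 0" --pt "255 0 0 -0.01 0" --pt "255 0 0 -0.008 0" --pt "255 0 0 -0.006 0" --pt "255 0 0 -0.005 0"

```text
time: 4.25
tool_pos: [0.5738, -0.1502, 0.0942]
orientation: [-0.53, -0.465, 0.532, -0.468]
force: [-1.2, -5.9, 2.4]
gripper_width: 0.0
```

Emit:
apply_moves --pt "255 0 0 -0.003 0" --pt "255 0 0 -0.003 0"

```text
time: 4.5
tool_pos: [0.5746, -0.1443, 0.0941]
orientation: [-0.53, -0.466, 0.532, -0.468]
force: [-1.3, -4.7, 2.5]
gripper_width: -0.001
```

Emit:
apply_moves --pt "255 0 0 -0.003 0" --pt "255 0 0 -0.003 0"

```text
time: 4.75
tool_pos: [0.5753, -0.1384, 0.0941]
orientation: [-0.53, -0.465, 0.532, -0.468]
force: [-0.9, -6.4, 2.1]
gripper_width: -0.001
```

Emit:
apply_moves --pt "255 0 0 -0.002 0" --pt "255 0 0 -0.002 0"

```text
time: 5.0
tool_pos: [0.5754, -0.1373, 0.0941]
orientation: [-0.529, -0.464, 0.533, -0.469]
force: [-1.2, -10.2, 3.4]
gripper_width: -0.002
```

Emit:
apply_moves --pt "255 0 0 -0.003 0" --pt "255 0 0 0 0" --pt "255 0 0 0 0"

```text
time: 5.38
tool_pos: [0.5754, -0.1373, 0.0942]
orientation: [-0.529, -0.463, 0.535, -0.469]
force: [-2.3, -12.7, 3.8]
gripper_width: -0.002
```

```bash
python3 - <<'E'
from h import *
cm,im=snap('scene','s2');cv2.imwrite('pics/s2c.png',cv2.resize(im[140:220,120:220],None,fx=7,fy=7,interpolation=2))
E
```

```text
(no output)
```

View pics/s2c.png

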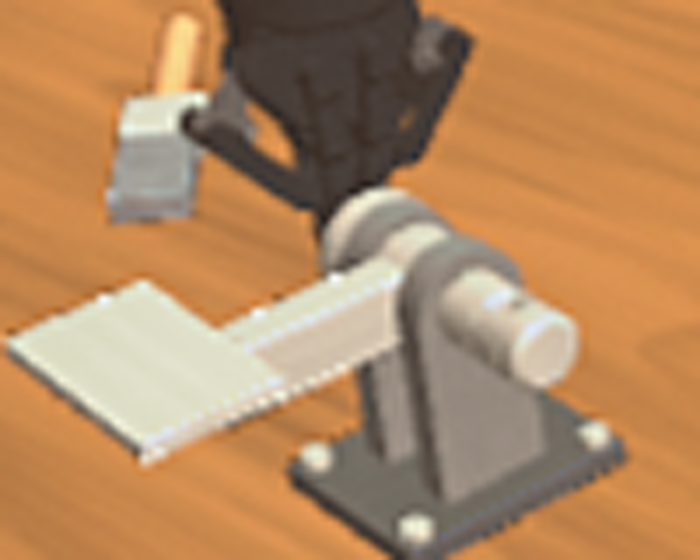

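The pin's head is now against the fork. The far end sticks out with the cross hole visible at crop (510,302), and the stop force rose to about 13 N with no further motion. I'll back off, rise and measure the hole with the wrist camera.

Emit:
apply_moves --pt "255 0 0 0.03 0" --pt "255 -0.05 0 0.02 0" --pt "255 -0.05 0 0 0" --pt "255 -0.055 0 0 0" --pt "255 0 0 0 0" --pt "255 0 0 0 0"

```text
time: 6.18
tool_pos: [0.5697, -0.177, 0.2481]
orientation: [-0.53, -0.468, 0.53, -0.468]
force: [-0.7, -0.2, 0.2]
gripper_width: 0.001
```

```bash
python3 - <<'E'
from h import *
cm,im=snap('wrist','w2')
plan(W(BLK,[0,.02,.25])[0],.2984)
print(ray(cm,(256,192)));print(proj(cm,W(REST,[[0,-.042,.095],[0,.056,.111],[0,.056+.022,.095]])))
E
```

```text
t 6.225 pos [ 0.5692 -0.1772  0.247 ] xax [-0.002  0.001 -1.   ] yaw -0.125 F [ 0.4 -0.4 -0. ] q7 -0.01 w 0.003
shift tool [-0.0025 -0.1256 -0.4648] rows>= 7.703029538993584
world turn 0.423 tool turn -0.423 alt 2.718 rows 2.3524780975571797
(array([ 0.57972738, -0.10185362,  0.37219257]), array([-0.04381811, -0.29279978, -0.95516923]))
[[258.16631172 127.93127884]
 [258.35030871   1.02132384]
 [258.38002722 -23.8257462 ]]
```

View pics/w2.png

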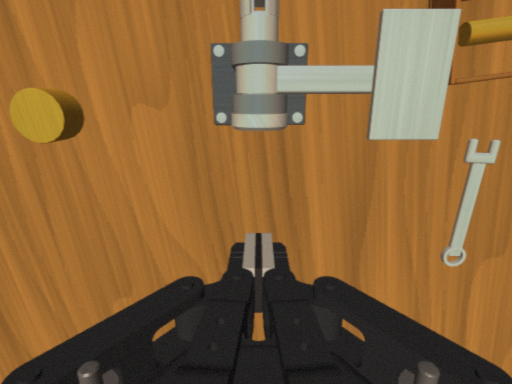

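Fork, pin and arm are all seen, with the hole just at the top edge (260,3). I'll move 80 mm along to bring the hole into view.

Emit:
apply_moves --pt "255 0 0 -0.04 0" --pt "255 0 0 -0.04 0" --pt "255 0 0 0 0" --pt "255 0 0 0 0"

```text
time: 6.72
tool_pos: [0.5791, -0.0993, 0.2468]
orientation: [-0.53, -0.468, 0.531, -0.467]
force: [-0.3, -0.4, -0.6]
gripper_width: -0.001
```

```bash
python3 - <<'E'
from h import *
cm,im=snap('wrist','w3')
plan(W(BLK,[0,.02,.25])[0],.2984)
print(proj(cm,W(REST,[[0,-.042,.095],[0,.056,.111],[0,.056+.022,.095]])))
x0,y0=200,40
cv2.imwrite('pics/w3c.png',cv2.resize(im[y0:y0+90,x0:x0+120],None,fx=6,fy=6,interpolation=2))
cm,im=snap('scene','s3');print(proj(cm,W(REST,[[0,.056,.111],[0,.056+.022,.095]])))
cv2.imwrite('pics/s3c.png',cv2.resize(im[160:220,140:220],None,fx=8,fy=8,interpolation=2))
E
```

```text
t 6.775 pos [ 0.5792 -0.1002  0.247 ] xax [-0.003 -0.001 -1.   ] yaw -0.1277 F [-0.  -0.4  0.2] q7 -0.15 w -0.004
shift tool [-0.0032 -0.127  -0.3868] rows>= 6.514169154352245
world turn 0.426 tool turn -0.426 alt 2.716 rows 2.3670996823661965
[[258.87591269 207.39446469]
 [258.99994107 105.87321697]
 [259.02468814  79.55261879]]
[[193.11925273 181.9005476 ]
 [198.7408019  189.96929016]]
```

View pics/w3c.png

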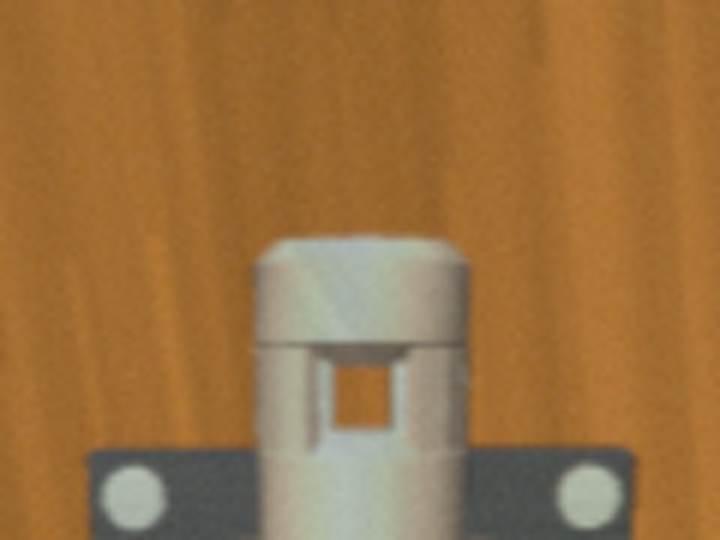

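View pics/s3c.png

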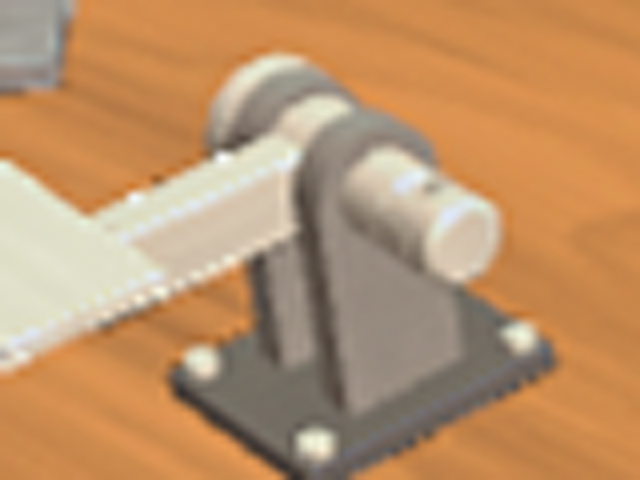

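```bash
python3 - <<'E'
from h import *
cm=pickle.load(open('w3.pkl','rb'));s=np.array([.5792,-.1002,.247])
print(proj(cm,[s,s-[0,0,.017]]))
c,d=ray(cm,(260.1,106.1));X=c+d*(.109-c[2])/d[2];print('hole from wrist',X)
plan(W(BLK,[0,-.06,.25])[0],.2984)
E
```

```text
[[257.24350257 267.90806268]
 [257.41474216 250.68219226]]
hole from wrist [ 0.59001462 -0.02837388  0.109     ]
t 6.825 pos [ 0.5793 -0.1006  0.2472] xax [-0.002 -0.001 -1.   ] yaw -0.1286 F [ 0.2 -0.1  0.1] q7 -0.15 w -0.001
shift tool [-0.003  -0.0943 -0.3142] rows>= 5.249529266909617
world turn 0.427 tool turn -0.427 alt 2.715 rows 2.3722111205907934
```

Emit:
apply_moves --pt "0 0 -0.0157 -0.0524 0" --pt "0 0 -0.0157 -0.0524 0" --pt "0 0 -0.0157 -0.0524 0" --pt "0 0 -0.0157 -0.0524 0" --pt "0 0 -0.0157 -0.0524 0" --pt "0 0 -0.0157 -0.0524 0" --pt "0 0 0 0 -0.142" --pt "0 0 0 0 -0.142" --pt "0 0 0 0 -0.142" --pt "0 0 0 0 0"

```text
time: 8.07
tool_pos: [0.5266, 0.2236, 0.2478]
orientation: [0.421, 0.568, -0.421, 0.568]
force: [0.1, -0.1, -0.2]
gripper_width: 0.999
```

Emit:
apply_moves --pt "0 0 0 0 0" --pt "0 0 0 0 0"

```text
time: 8.32
tool_pos: [0.5261, 0.2247, 0.2482]
orientation: [0.42, 0.569, -0.42, 0.569]
force: [0.1, -0.1, 0.7]
gripper_width: 1.0
```

```bash
python3 - <<'E'
from h import *
cm,im=snap('wrist','w4')
plan(W(BLK,[0,.06,.25])[0],.2984)
print(proj(cm,W(BLK,[[0,.06,.118],[0,.06,.063],[.03,.09,.063],[-.03,.09,.063],[.03,-.09,.063]])))
E
```

```text
t 8.375 pos [0.5261 0.2249 0.2483] xax [ 0. -0. -1.] yaw 0.2988 F [ 0.5 -0.3  0.5] q7 -0.36 w 1.001
shift tool [-0.0018 -0.0005 -0.1184] rows>= 1.8940375201943362
world turn -0.0 tool turn 0.0 alt -3.141 rows 0.002153390171446803
[[256.87672644  44.14196083]
 [257.08873269  54.73450049]
 [289.15094542  19.64828265]
 [225.00526653  19.5923507 ]
 [283.94303958 201.55036558]]
```

View pics/w4.png

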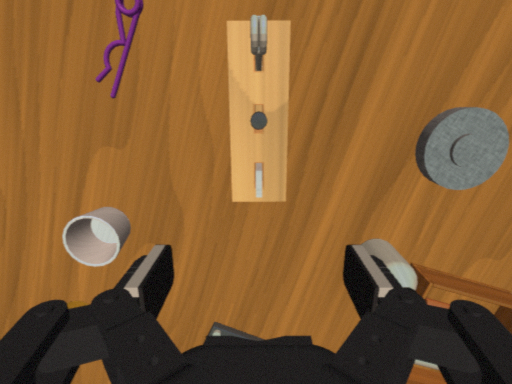

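The wrist view shows the steel clip's loop at (258,33), the punch at (258,120) and the gauge at (258,180). The block is aligned with the gripper. I'm going closer for the loop's position.

Emit:
apply_moves --pt "0 0 0 -0.035 0" --pt "0 0 0 -0.035 0" --pt "0 0 0 0 0" --pt "0 0 0 0 0"

```text
time: 8.88
tool_pos: [0.5057, 0.2914, 0.2482]
orientation: [0.42, 0.569, -0.42, 0.569]
force: [-0.2, -0.3, -0.3]
gripper_width: 1.0
```

```bash
python3 - <<'E'
from h import *
cm,im=snap('wrist','w5')
plan(W(BLK,[0,.06,.116])[0],.2984)
print(proj(cm,W(BLK,[[0,.06,.118],[0,.06,.063],[0,.0605,.132],[.03,.09,.063],[-.03,.09,.063],[0,.046,.063],[0,.074,.063]])))
x0,y0=200,70
cv2.imwrite('pics/w5c.png',cv2.resize(im[y0:y0+90,x0:x0+120],None,fx=6,fy=6,interpolation=2))
cm,im=snap('scene','s5')
cv2.imwrite('pics/s5c.png',cv2.resize(im[190:265,260:360],None,fx=8,fy=8,interpolation=2))
cm,im=snap('top','t5')
cv2.imwrite('pics/t5.png',im)
E
```

```text
t 8.925 pos [0.506  0.2907 0.2481] xax [ 0.    -0.001 -1.   ] yaw 0.2981 F [ 0.8 -1.1 -0.2] q7 -0.49 w 0.998
shift tool [ 0.1321 -0.0008 -0.0497] rows>= 2.257920513337976
world turn 0.0 tool turn -0.0 alt 3.141 rows 0.001658524104418567
[[256.94713169 133.89184704]
 [257.12326457 128.16615416]
 [256.8902906  135.12951428]
 [286.9756931   97.80420239]
 [227.32126408  97.68371597]
 [257.11073364 141.75575265]
 [257.13614622 114.1961959 ]]
```

View pics/w5c.png

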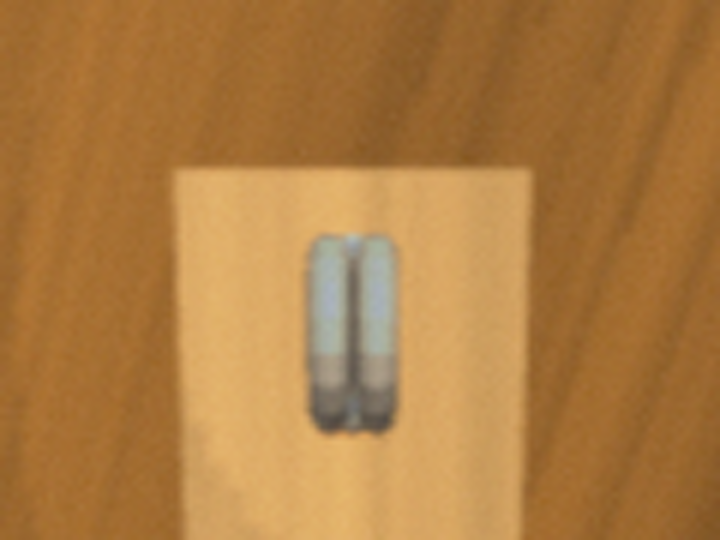

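View pics/s5c.png

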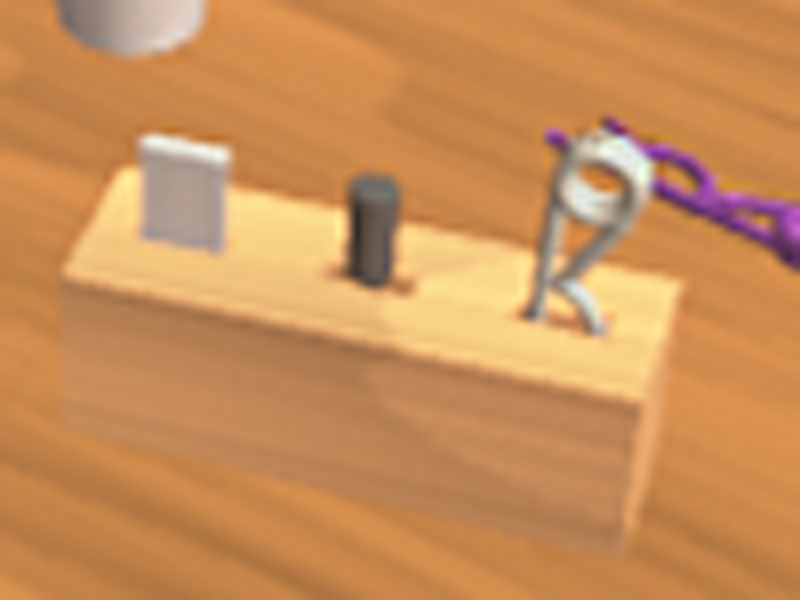

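```bash
python3 - <<'E'
from h import *
cm=pickle.load(open('w5.pkl','rb'))
X=atz(cm,(258.3,125.7),.1175);d=X[:2]-np.array(BLK[:2]);c,s=np.cos(BLK[2]),np.sin(BLK[2]);print(X,'blk',c*d[0]+s*d[1],-s*d[0]+c*d[1])
# scene / top triangulation of loop centre
sc=pickle.load(open('s5.pkl','rb'));u=un([(603,178)],8,260,190)[0]
X2=tri([(cm,(258.3,125.7)),(sc,u)]);d=X2[:2]-np.array(BLK[:2]);print(X2,'blk',c*d[0]+s*d[1],-s*d[0]+c*d[1])
# leg in scene: entry point at block top, and leg near the top
for uv,z in (((533,312),.063),):
    Y=atz(sc,un([uv],8,260,190)[0],z);d=Y[:2]-np.array(BLK[:2]);print('leg entry blk',c*d[0]+s*d[1],-s*d[0]+c*d[1])
Xg=X.copy();Xg[2]=.1155
plan(Xg,.2984)
E
```

```text
[0.48984768 0.34471206 0.1175    ] blk 0.0011453287392373564 0.0668286276933942
[0.48989111 0.34458864 0.11646152] blk 0.0011505494174789063 0.06669789204949396
leg entry blk 0.0024231883034109784 0.05059448000162236
t 9.025 pos [0.5061 0.2905 0.2482] xax [ 0.    -0.001 -1.   ] yaw 0.2974 F [-0.6 -0.6  0.5] q7 -0.49 w 0.999
shift tool [ 0.1326  0.0003 -0.0568] rows>= 2.3077949440417616
world turn 0.001 tool turn -0.001 alt 3.141 rows 0.005354033447546591
```

Emit:
apply_moves --pt "0 0 0 -0.0568 0" --pt "0 0.045 0 0 0" --pt "0 0.045 0 0 0" --pt "0 0.0425 0 0 0" --pt "0 0 0 0 0" --pt "0 0 0 0 0"

```text
time: 9.78
tool_pos: [0.4897, 0.3467, 0.1175]
orientation: [0.421, 0.569, -0.419, 0.569]
force: [0.1, -0.1, 0.4]
gripper_width: 1.0
```

```bash
python3 - <<'E'
from h import *
plan([.4898,.3447,.1155],.2984)
cm,im=snap('scene','s6')
cv2.imwrite('pics/s6c.png',cv2.resize(im[150:265,240:400],None,fx=5,fy=5,interpolation=2))
cm,im=snap('wrist','w6')
E
```

```text
t 9.775 pos [0.4897 0.3467 0.1175] xax [ 0.002  0.002 -1.   ] yaw 0.2989 F [ 0.1 -0.1  0.4] q7 -0.65 w 1.0
shift tool [ 0.002  -0.0005  0.0019] rows>= 0.044845716591710924
world turn -0.001 tool turn 0.001 alt -3.141 rows 0.0028948195388024526
```

View pics/s6c.png

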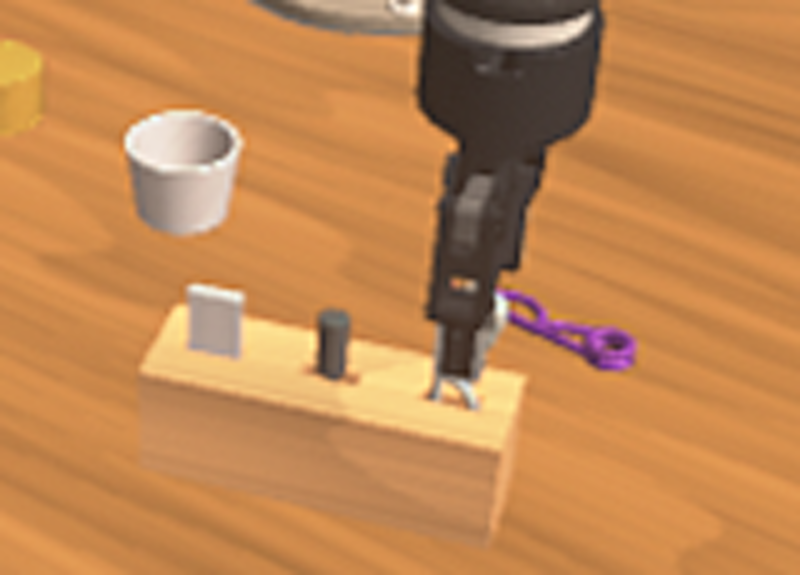

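View pics/w6.png

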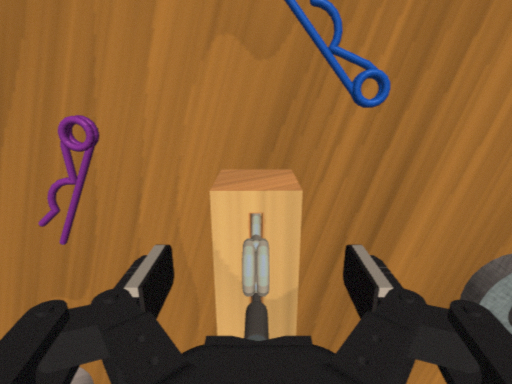

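The clip's loop is centred between the open pads, at (257,266) with the pads at 173 and 345. I'm closing on it.

Emit:
apply_moves --pt "0 0.002 -0.001 0.002 0" --pt "120 0 0 0 0" --pt "255 0 0 0 0" --pt "255 0 0 0 0" --pt "255 0 0 0 0" --pt "255 0 0 0 0" --pt "255 0 0 0 0" --pt "255 0 0 0 0"

```text
time: 10.88
tool_pos: [0.4881, 0.3441, 0.1139]
orientation: [0.42, 0.569, -0.42, 0.569]
force: [-2.2, -0.9, 1.9]
gripper_width: 0.136
```

```bash
python3 - <<'E'
from h import *
plan([.4898,.3447,.1155],.2984)
cm,im=snap('wrist','w7')
cv2.imwrite('pics/w7c.png',cv2.resize(im[180:330,160:360],None,fx=4,fy=4,interpolation=2))
E
```

```text
t 10.875 pos [0.4881 0.3441 0.1139] xax [ 0.  0. -1.] yaw 0.3001 F [-2.2 -0.9  1.9] q7 -0.65 w 0.136
shift tool [-0.0016  0.0018 -0.    ] rows>= 0.03859380378799453
world turn -0.002 tool turn 0.002 alt -3.14 rows 0.00936397066093115
```

View pics/w7c.png

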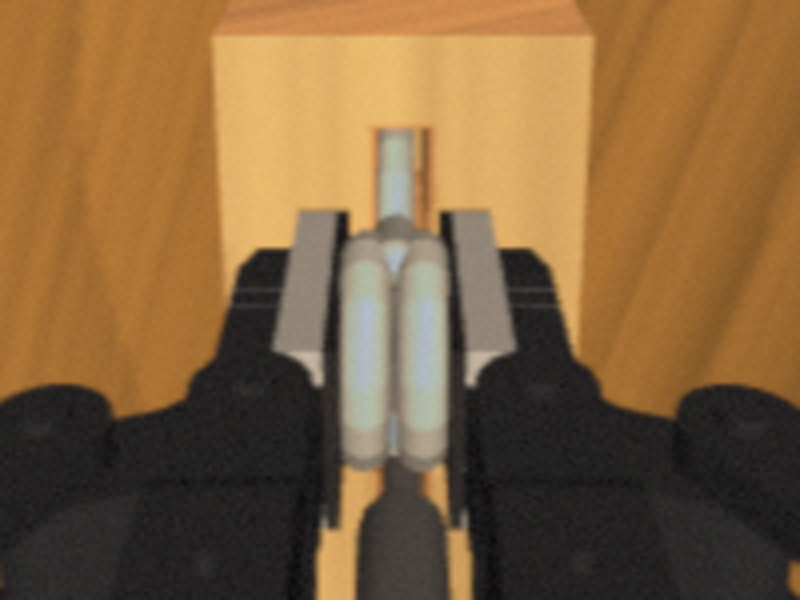

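Gripped, with the opening at 0.136 and the loop between the pads. The clip leans towards the block's +y by about 4–5°, so I'll straighten it in the grip against the slot wall, checking the force.

Emit:
apply_moves --pt "255 -0.003 0.001 0 0" --pt "255 0 0 0.002 0" --pt "255 0 0 0.002 0" --pt "255 0 0 0.002 0" --pt "255 0 0 0 0"

```text
time: 11.55
tool_pos: [0.4899, 0.3412, 0.1172]
orientation: [0.42, 0.571, -0.418, 0.568]
force: [-0.9, 4.7, -1.2]
gripper_width: 0.141
```

```bash
python3 - <<'E'
from h import *
plan([.4898,.3447,.1155],.2984)
cm,im=snap('scene','s7')
cv2.imwrite('pics/s7c.png',cv2.resize(im[190:265,280:380],None,fx=8,fy=8,interpolation=2))
E
```

```text
t 11.55 pos [0.4899 0.3412 0.1172] xax [-0.001  0.005 -1.   ] yaw 0.3015 F [-0.9  4.7 -1.2] q7 -0.63 w 0.141
shift tool [ 0.0017  0.0009 -0.0034] rows>= 0.062473922550073085
world turn -0.003 tool turn 0.003 alt -3.138 rows 0.01749157504281741
```

View pics/s7c.png

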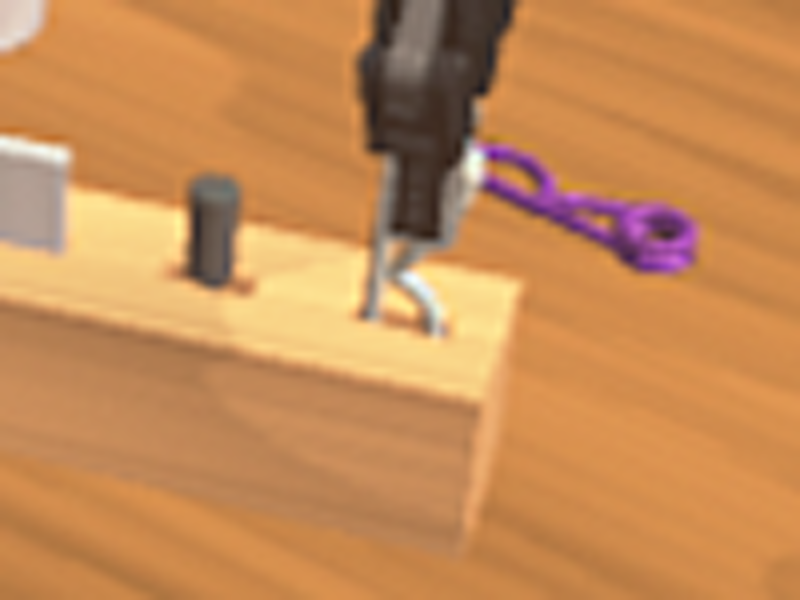

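Emit:
apply_moves --pt "255 0 0 0.002 0" --pt "255 0 0 0.002 0" --pt "255 0 0 0 0"

```text
time: 11.98
tool_pos: [0.491, 0.3381, 0.1177]
orientation: [0.421, 0.571, -0.418, 0.568]
force: [-2.1, 4.5, -0.4]
gripper_width: 0.136
```

```bash
python3 - <<'E'
from h import *
plan([.4898,.3447,.1155],.2984)
E
```

```text
t 11.975 pos [0.491  0.3381 0.1177] xax [-0.     0.006 -1.   ] yaw 0.3019 F [-2.1  4.5 -0.4] q7 -0.63 w 0.136
shift tool [ 0.0022  0.0008 -0.0067] rows>= 0.11307852169199649
world turn -0.003 tool turn 0.003 alt -3.138 rows 0.019349925118755044
```

Emit:
apply_moves --pt "255 -0.02 0 0 0" --pt "255 -0.04 0 0 0" --pt "255 -0.045 0 0 0" --pt "255 -0.045 0 0 0" --pt "255 0 0 0 0" --pt "255 0 0 0 0" --pt "255 0 0 0 0"

```text
time: 12.85
tool_pos: [0.4917, 0.3334, 0.2648]
orientation: [0.418, 0.569, -0.421, 0.569]
force: [-0.6, -0.2, -1.1]
gripper_width: 0.137
```

```bash
python3 - <<'E'
from h import *
plan([.59,-.028,.265],1.445)
cm,im=snap('scene','s8')
cv2.imwrite('pics/s8c.png',cv2.resize(im[120:265,240:400],None,fx=4,fy=4,interpolation=2))
cm,im=snap('wrist','w8')
cv2.imwrite('pics/w8c.png',cv2.resize(im[130:330,130:390],None,fx=3,fy=3,interpolation=2))
E
```

```text
t 12.85 pos [0.4917 0.3334 0.2648] xax [-0.003 -0.003 -1.   ] yaw 0.2995 F [-0.6 -0.2 -1.1] q7 -0.56 w 0.137
shift tool [ 0.0007 -0.0127  0.3743] rows>= 5.992184183161388
world turn 1.145 tool turn -1.145 alt 1.996 rows 6.36388180452702
```

View pics/s8c.png

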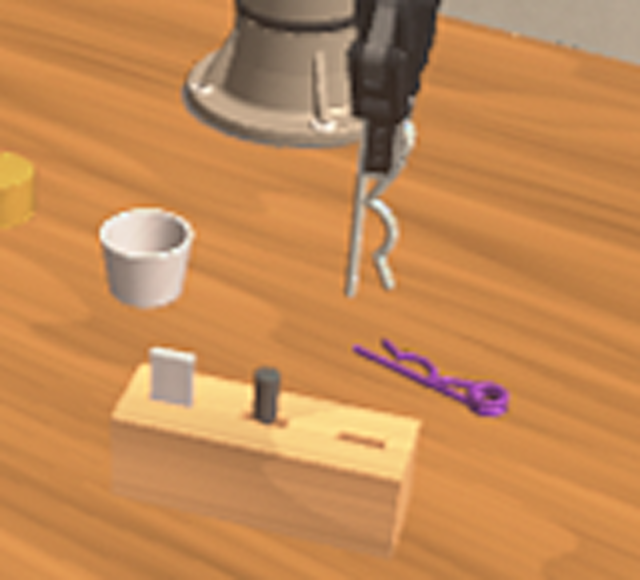

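View pics/w8c.png

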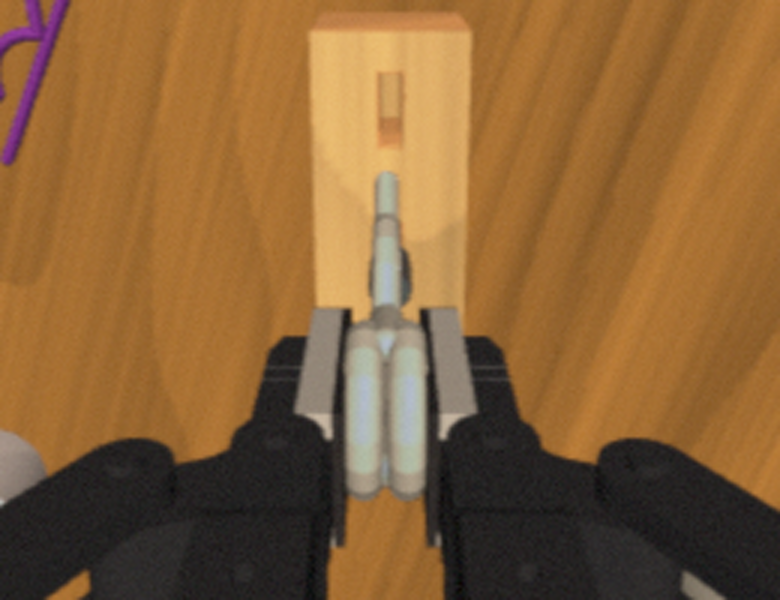

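The clip is held and its slot is empty; punch and gauge are still in the block. Now I'll measure the leg's tilt within the clip's plane.

```bash
cat >> h.py <<'E'
def inplane(cm,uv,tp,q):
    """ray ∩ plane through TCP spanned by tool x,z; returns (along -tool z, below TCP)"""
    R=Ro.from_quat(q).as_matrix();c,d=ray(cm,uv);n=R[:,1];k=np.dot(n,np.array(tp)-c)/np.dot(n,d)
    l=R.T@(c+k*d-np.array(tp));return -l[2],l[0]
E
python3 - <<'E'
from h import *
sc=pickle.load(open('s8.pkl','rb'));st=readout.read_state()
for uv in [(349,294),(354,240),(358,205),(363,172),(388,288)]:
    print(uv,np.round(inplane(sc,un([uv],4,240,120)[0],st['tool_pos'],st['orientation']),4))
print(proj(sc,st['tool_pos'])*1, ((proj(sc,st['tool_pos'])-[240,120])*4))
E
```

```text
(349, 294) [-0.0123  0.1025]
(354, 240) [-0.0125  0.0662]
(358, 205) [-0.0122  0.0435]
(363, 172) [-0.0112  0.0226]
(388, 288) [0.0092 0.0937]
[[336.52575848 154.16062315]] [[386.1030339  136.64249261]]
```

```bash
python3 - <<'E'
from h import *
p=W(REST,[.0005-.0122,.056,.265])[0];print(p);plan(p,1.4454)
E
```

```text
[ 0.57749588 -0.02657639  0.265     ]
t 12.95 pos [0.4917 0.3339 0.2652] xax [-0.002 -0.002 -1.   ] yaw 0.2999 F [-0.6 -0.8 -1. ] q7 -0.56 w 0.135
shift tool [ 0.0008 -0.0245  0.3697] rows>= 5.92862980324744
world turn 1.146 tool turn -1.146 alt 1.996 rows 6.363938780856144
```

Emit:
apply_moves --pt "255 0 -0.003 0.037 0" --pt "255 0 -0.003 0.037 0" --pt "255 0 -0.003 0.037 0" --pt "255 0 -0.003 0.037 0" --pt "255 0 -0.003 0.037 0" --pt "255 0 -0.003 0.037 0" --pt "255 0 -0.003 0.037 0" --pt "255 0 -0.003 0.037 0" --pt "255 0 0 0.037 0" --pt "255 0 0 0.037 0"

```text
time: 14.2
tool_pos: [0.5783, -0.0271, 0.266]
orientation: [0.419, 0.57, -0.42, 0.569]
force: [-0.1, -0.2, -1.5]
gripper_width: 0.139
```

Emit:
apply_moves --pt "255 0 0 0 -0.143" --pt "255 0 0 0 -0.143" --pt "255 0 0 0 -0.143" --pt "255 0 0 0 -0.143" --pt "255 0 0 0 -0.143" --pt "255 0 0 0 -0.143" --pt "255 0 0 0 -0.143" --pt "255 0 0 0 -0.145" --pt "255 0 0 0 0" --pt "255 0 0 0 0"

```text
time: 15.45
tool_pos: [0.5783, -0.0259, 0.2664]
orientation: [0.045, 0.706, -0.045, 0.705]
force: [-0.3, 0.1, -0.8]
gripper_width: 0.135
```

```bash
python3 - <<'E'
from h import *
p=W(REST,[.0005-.0122,.056,.225])[0];print(p);plan(p,1.4454)
E
```

```text
[ 0.57749588 -0.02657639  0.225     ]
t 15.45 pos [ 0.5783 -0.0259  0.2664] xax [-0.001 -0.    -1.   ] yaw 1.444 F [-0.3  0.1 -0.8] q7 1.18 w 0.135
shift tool [ 0.0414 -0.0008 -0.0007] rows>= 0.662363805738204
world turn 0.001 tool turn -0.001 alt 3.14 rows 0.007584414052315877
```

Emit:
apply_moves --pt "255 0.02 -0.001 -0.001 0" --pt "255 0.02 0 0 0" --pt "255 0 0 0 0" --pt "255 0 0 0 0" --pt "255 0 0 0 0"

```text
time: 16.08
tool_pos: [0.578, -0.0264, 0.2279]
orientation: [0.044, 0.705, -0.044, 0.706]
force: [0.0, 1.0, -0.6]
gripper_width: 0.138
```

```bash
python3 - <<'E'
from h import *
p=W(REST,[.0005-.0122,.056,.155])[0];plan(p,1.4454)
for n,b in (('scene',(140,120,100,100,6)),('wrist',(170,150,180,170,4)),('top',(290,140,60,60,10))):
    cm,im=snap(n,n[0]+'9');x,y,w,h,f=b
    cv2.imwrite(f'pics/{n[0]}9c.png',cv2.resize(im[y:y+h,x:x+w],None,fx=f,fy=f,interpolation=2))
E
```

```text
t 16.075 pos [ 0.578  -0.0264  0.2279] xax [ 0.002  0.    -1.   ] yaw 1.4458 F [ 0.   1.  -0.6] q7 1.16 w 0.138
shift tool [ 0.0729 -0.0003 -0.0006] rows>= 1.1669798974630374
world turn -0.0 tool turn 0.0 alt -3.141 rows 0.0021577553173076267
```

View pics/s9c.png

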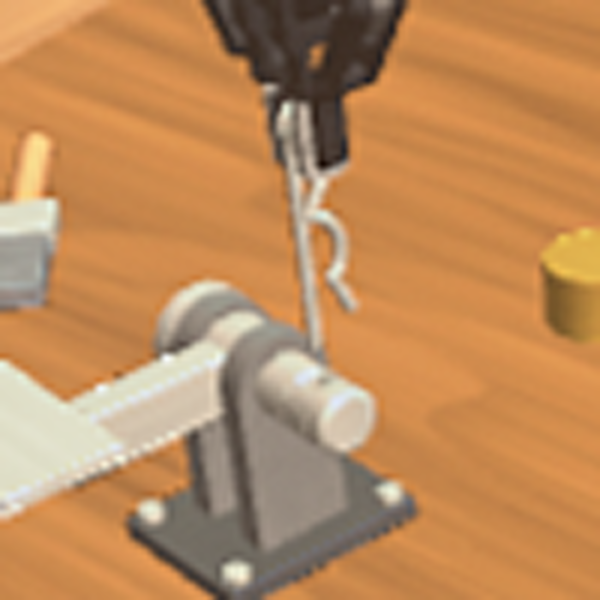

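View pics/w9c.png

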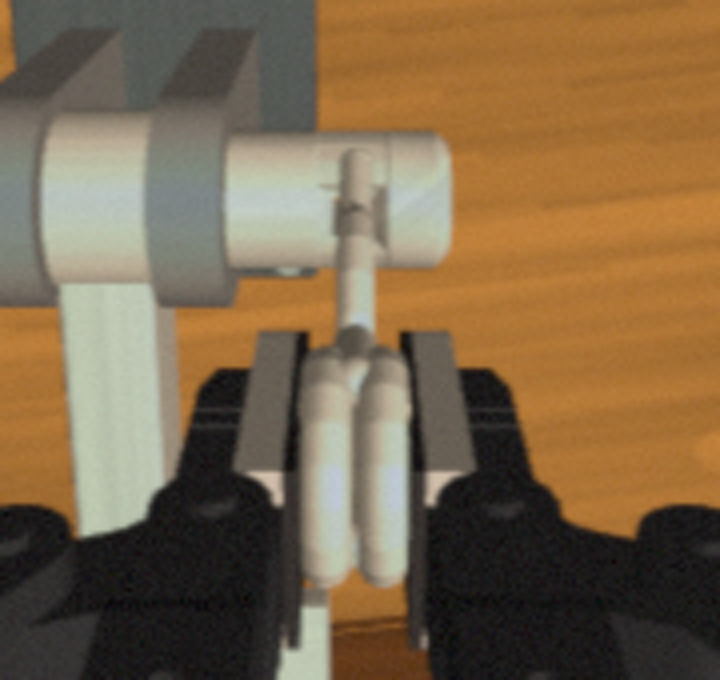

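View pics/t9c.png

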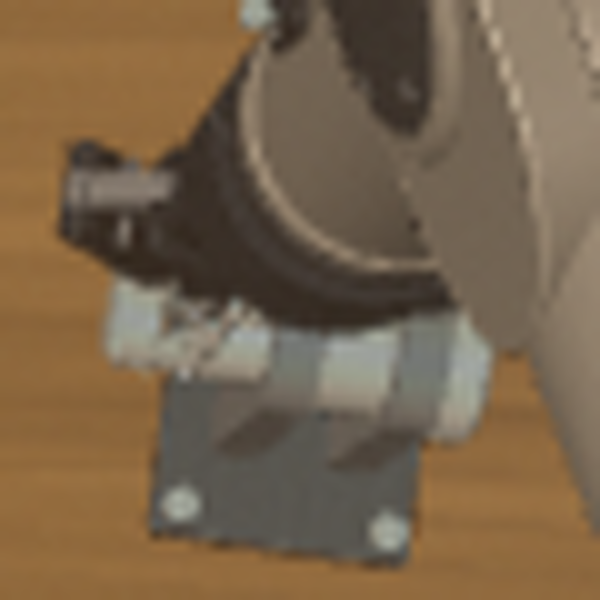

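```bash
python3 - <<'E'
from h import *
sc=pickle.load(open('s9.pkl','rb'))
print((proj(sc,W(REST,[[0.0005,.056,z] for z in (.111,.1255,.14,.2)]))-[140,120]+.5)*6-.5)
tp=[.578,-.0264,.2279];q=[0.044,0.705,-0.044,0.706];q=np.array(q)/np.linalg.norm(q)
for uv in [(318,355),(312,310),(300,210),(297,180),(354,306)]:
    print(uv,np.round(inplane(sc,un([uv],6,140,120)[0],tp,q),4))
E
```

```text
[[320.31431694 374.331934  ]
 [316.56053577 346.62762804]
 [312.74659124 318.47929406]
 [296.29266643 197.04318823]]
(318, 355) [-0.0116  0.1067]
(312, 310) [-0.0116  0.0835]
(300, 210) [-0.0109  0.0343]
(297, 180) [-0.0104  0.0202]
(354, 306) [0.0106 0.0908]
```

Emit:
apply_moves --pt "255 0.006 0.0007 0 0" --pt "255 0.006 0 0 0" --pt "255 0.005 0 0 0" --pt "255 0.004 0 0 0" --pt "255 0.004 0 0 0" --pt "255 0 0 0 0"

```text
time: 16.98
tool_pos: [0.5776, -0.026, 0.2015]
orientation: [0.044, 0.706, -0.044, 0.706]
force: [0.7, -0.2, -2.5]
gripper_width: 0.135
```

```bash
python3 - <<'E'
from h import *
p=W(REST,[.0005-.0122,.056,.155])[0];plan(p,1.4454)
for n,b in (('scene',(150,140,80,80,8)),('wrist',(170,130,180,190,3.5))):
    cm,im=snap(n,n[0]+'10');x,y,w,h,f=b
    cv2.imwrite(f'pics/{n[0]}10c.png',cv2.resize(im[y:y+h,x:x+w],None,fx=f,fy=f,interpolation=2))
E
```

```text
t 16.975 pos [ 0.5776 -0.026   0.2015] xax [ 0.  0. -1.] yaw 1.4461 F [ 0.7 -0.2 -2.5] q7 1.15 w 0.135
shift tool [ 0.0465 -0.0006 -0.0001] rows>= 0.7442328547620898
world turn -0.001 tool turn 0.001 alt -3.141 rows 0.003793890058631819
```

View pics/s10c.png

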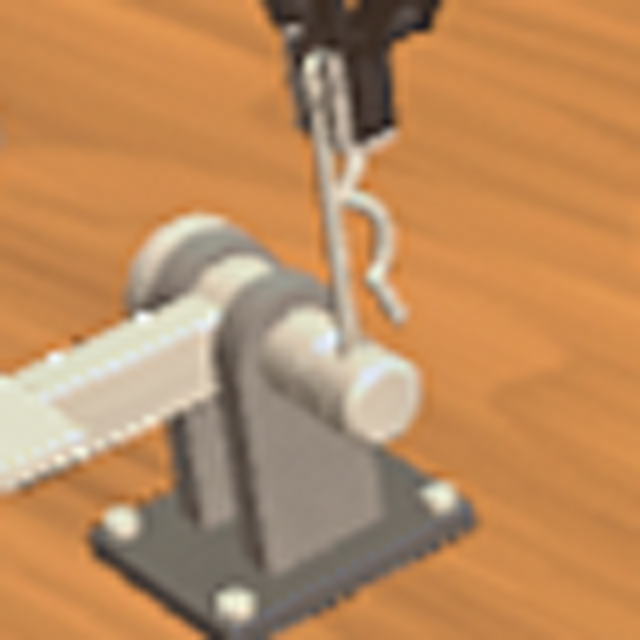

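View pics/w10c.png

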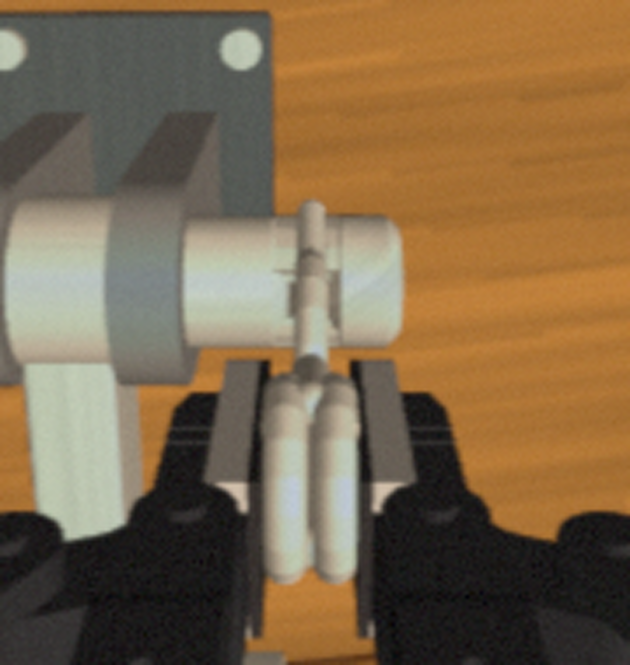

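The leg is entering the hole cleanly, at scene crop (345,345) and wrist crop (313,290). I'm continuing down.

Emit:
apply_moves --pt "255 0.005 0 0 0" --pt "255 0.005 0 0 0" --pt "255 0.005 0 0 0" --pt "255 0.003 0 0 0" --pt "255 0 0 0 0"

```text
time: 17.7
tool_pos: [0.5776, -0.0261, 0.1834]
orientation: [0.044, 0.706, -0.044, 0.706]
force: [1.7, 0.3, -2.5]
gripper_width: 0.135
```

Emit:
apply_moves --pt "255 0.003 0 0 0" --pt "255 0.003 0 0 0" --pt "255 0.003 0 0 0" --pt "255 0 0 0 0"

```text
time: 18.2
tool_pos: [0.5777, -0.0257, 0.175]
orientation: [0.044, 0.705, -0.044, 0.706]
force: [1.3, -0.1, 1.8]
gripper_width: 0.136
```

```bash
python3 - <<'E'
from h import *
p=W(REST,[.0005-.0122,.056,.1525])[0];plan(p,1.4454)
for n,b in (('scene',(150,140,80,80,8)),):
    cm,im=snap(n,n[0]+'11');x,y,w,h,f=b
    cv2.imwrite(f'pics/{n[0]}11c.png',cv2.resize(im[y:y+h,x:x+w],None,fx=f,fy=f,interpolation=2))
E
```

```text
t 18.2 pos [ 0.5777 -0.0257  0.175 ] xax [ 0.001  0.    -1.   ] yaw 1.4463 F [ 1.3 -0.1  1.8] q7 1.13 w 0.136
shift tool [ 0.0225 -0.0009 -0.0001] rows>= 0.36060537364723305
world turn -0.001 tool turn 0.001 alt -3.141 rows 0.005053733448375416
```

View pics/s11c.png

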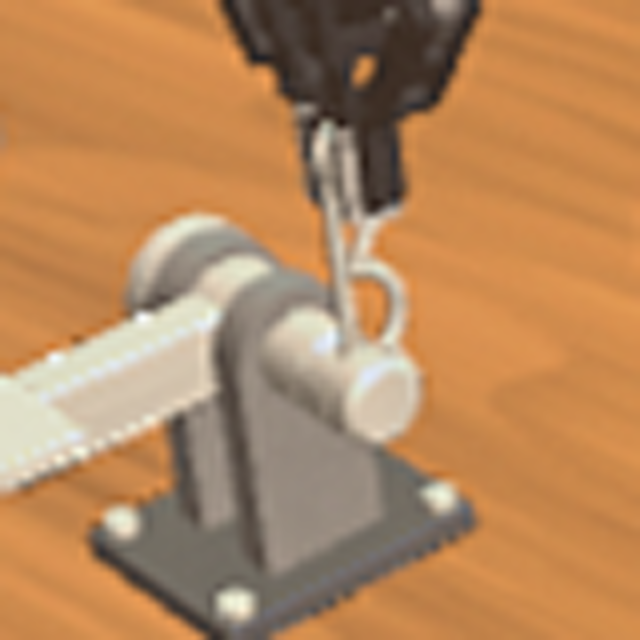

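Emit:
apply_moves --pt "255 0.003 0 0 0" --pt "255 0.003 0 0 0" --pt "255 0.003 0 0 0" --pt "255 0.003 0 0 0" --pt "255 0 0 0 0"

```text
time: 18.88
tool_pos: [0.5776, -0.026, 0.162]
orientation: [0.044, 0.706, -0.044, 0.706]
force: [3.3, 0.4, -0.0]
gripper_width: 0.138
```

Emit:
apply_moves --pt "255 0.003 0 0 0" --pt "255 0.003 0 0 0" --pt "255 0.002 0 0 0" --pt "255 0 0 0 0"

```text
time: 19.38
tool_pos: [0.5776, -0.0262, 0.1543]
orientation: [0.044, 0.706, -0.044, 0.706]
force: [3.6, -1.7, -2.3]
gripper_width: 0.137
```

```bash
python3 - <<'E'
from h import *
p=W(REST,[.0005-.0122,.056,.1525])[0];plan(p,1.4454)
for n,b in (('scene',(150,140,80,80,8)),):
    cm,im=snap(n,n[0]+'12');x,y,w,h,f=b
    cv2.imwrite(f'pics/{n[0]}12c.png',cv2.resize(im[y:y+h,x:x+w],None,fx=f,fy=f,interpolation=2))
E
```

```text
t 19.375 pos [ 0.5776 -0.0262  0.1543] xax [ 0. -0. -1.] yaw 1.4459 F [ 3.6 -1.7 -2.3] q7 1.12 w 0.137
shift tool [ 0.0018 -0.0004 -0.0001] rows>= 0.029125010081503186
world turn -0.0 tool turn 0.0 alt -3.141 rows 0.0026315090210547887
```

View pics/s12c.png

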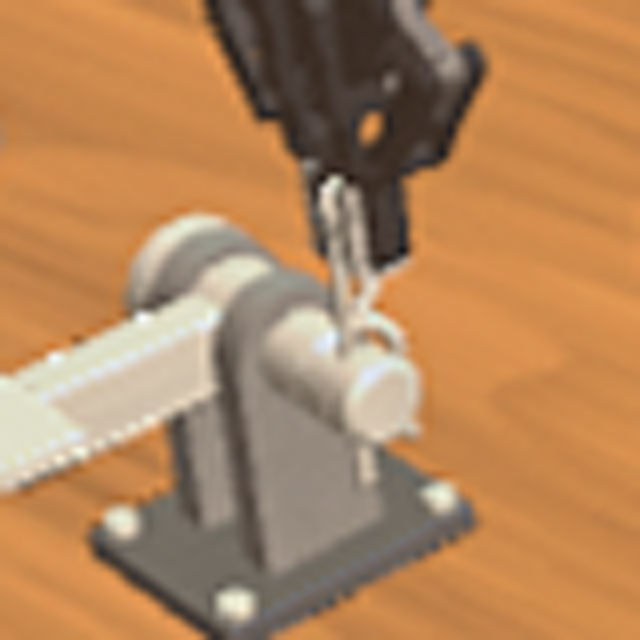

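The leg now shows below the pin and the flare at its far side. I'm pushing gently on to the stop.

Emit:
apply_moves --pt "255 0.002 0 0 0" --pt "255 0.001 0 0 0" --pt "255 0 0 0 0"

```text
time: 19.8
tool_pos: [0.5777, -0.026, 0.1518]
orientation: [0.044, 0.706, -0.044, 0.706]
force: [3.9, -0.9, -0.7]
gripper_width: 0.14
```

Emit:
apply_moves --pt "255 0.001 0 0 0" --pt "255 0.001 0 0 0" --pt "255 0 0 0 0"

```text
time: 20.18
tool_pos: [0.5777, -0.0259, 0.1504]
orientation: [0.044, 0.705, -0.044, 0.706]
force: [3.0, -0.5, 4.0]
gripper_width: 0.139
```

Emit:
apply_moves --pt "255 0.001 0 0 0" --pt "255 0.001 0 0 0" --pt "255 0 0 0 0"

```text
time: 20.55
tool_pos: [0.5779, -0.0258, 0.15]
orientation: [0.044, 0.705, -0.044, 0.706]
force: [0.8, -1.0, 11.7]
gripper_width: 0.138
```

```bash
python3 - <<'E'
from h import *
p=W(REST,[.0005-.0122,.056,.1525])[0];plan(p,1.4454)
for n,b in (('scene',(150,140,80,80,8)),('wrist',(150,130,220,200,3))):
    cm,im=snap(n,n[0]+'13');x,y,w,h,f=b
    cv2.imwrite(f'pics/{n[0]}13c.png',cv2.resize(im[y:y+h,x:x+w],None,fx=f,fy=f,interpolation=2))
E
```

```text
t 20.55 pos [ 0.5779 -0.0258  0.15  ] xax [ 0.002 -0.001 -1.   ] yaw 1.446 F [ 0.8 -1.  11.7] q7 1.12 w 0.138
shift tool [-0.0025 -0.0008 -0.0003] rows>= 0.04281724257046508
world turn -0.001 tool turn 0.001 alt -3.141 rows 0.0031068355709034596
```

View pics/s13c.png

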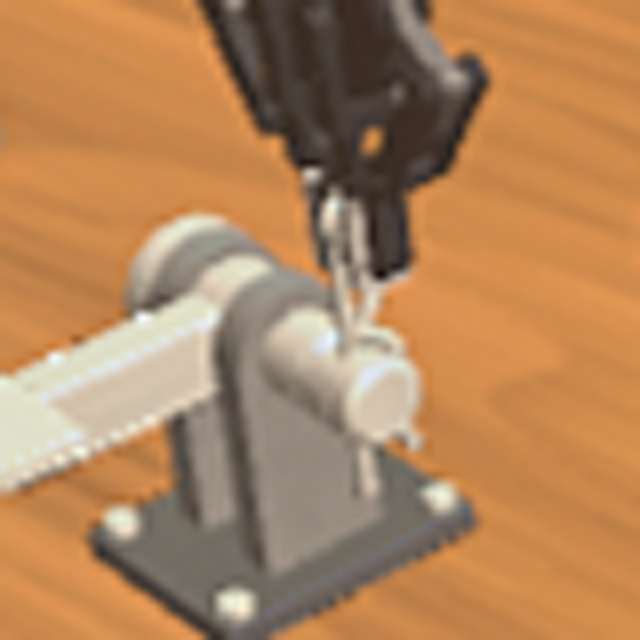

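View pics/w13c.png

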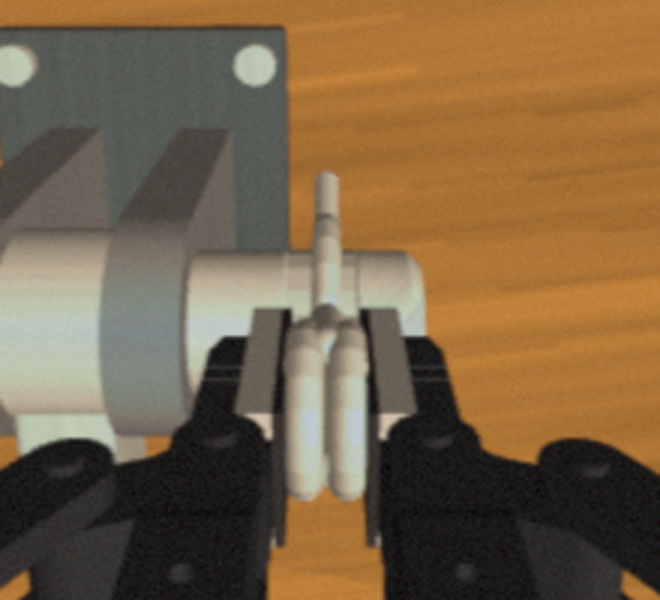

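Hard stop reached: 12 N with no further travel. I'm relieving the force, opening and rising.

Emit:
apply_moves --pt "255 -0.0015 0 0 0" --pt "150 0 0 0 0" --pt "0 0 0 0 0" --pt "0 0 0 0 0" --pt "0 0 0 0 0" --pt "0 0 0 0 0" --pt "0 0 0 0 0"

```text
time: 21.52
tool_pos: [0.5774, -0.0259, 0.1493]
orientation: [0.044, 0.706, -0.044, 0.706]
force: [-0.8, -0.1, 0.1]
gripper_width: 1.004
```

Emit:
apply_moves --pt "0 -0.02 0 0 0" --pt "0 -0.04 0 0 0" --pt "0 -0.05 0 0 0" --pt "0 0 0 -0.05 0" --pt "0 0 0 0 0" --pt "0 0 0 0 0"

```text
time: 22.28
tool_pos: [0.5279, -0.0202, 0.2594]
orientation: [0.044, 0.705, -0.045, 0.706]
force: [0.1, -1.2, -0.6]
gripper_width: 1.005
```

```bash
python3 - <<'E'
from h import *
p=W(REST,[.0005-.0122,.056,.1525])[0];plan(p,1.4454)
for n,b in (('scene',(140,130,100,90,8)),('wrist',(0,0,512,384,1)),('top',(130,100,240,180,3))):
    cm,im=snap(n,n[0]+'14');x,y,w,h,f=b
    cv2.imwrite(f'pics/{n[0]}14c.png',cv2.resize(im[y:y+h,x:x+w],None,fx=f,fy=f,interpolation=2))
E
```

```text
t 22.275 pos [ 0.5279 -0.0202  0.2594] xax [ 0.001 -0.001 -1.   ] yaw 1.4457 F [ 0.1 -1.2 -0.6] q7 1.19 w 1.005
shift tool [ 1.069e-01 -1.000e-04  4.990e-02] rows>= 1.8879819324678428
world turn -0.0 tool turn 0.0 alt -3.141 rows 0.0018449597542836828
```

View pics/s14c.png

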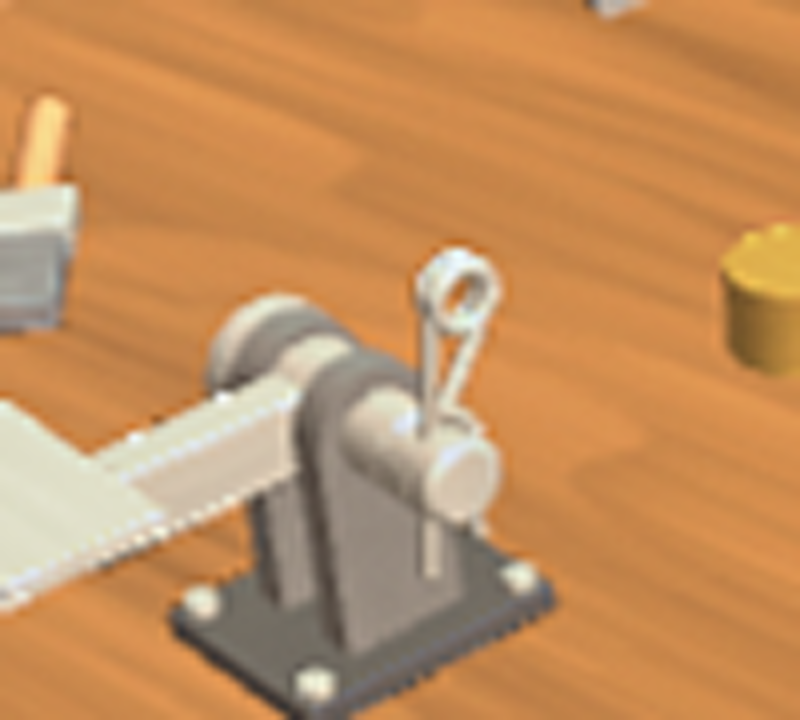

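View pics/w14c.png

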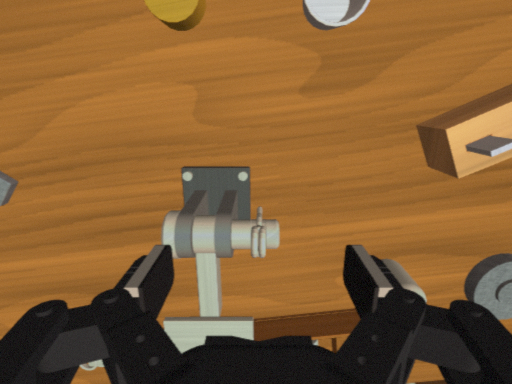

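View pics/s14.png

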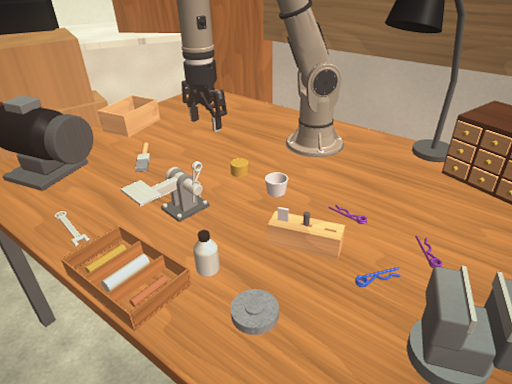

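```bash
python3 - <<'E'
from h import *
sc=pickle.load(open('s14.pkl','rb'))
f=lambda X:((proj(sc,W(REST,X))-[140,130]+.5)*8-.5).round(0)
print('tip,legtop,loop',f([[.0005,.056,.05],[.0005,.056,.15],[-.0105,.056,.155]]))
# plane y_rest=.056 intersection
n=W([0,0,REST[2]],[0,1,0])[0];P0=W(REST,[0,.056,0])[0]
for uv in [(430,577),(427,435),(427,330),(458,290),(480,528)]:
    c,d=ray(sc,un([uv],8,140,130)[0]);X=c+d*np.dot(n,P0-c)/np.dot(n,d);dd=X[:2]-np.array(REST[:2]);print(uv,'x',round(np.cos(REST[2])*dd[0]+np.sin(REST[2])*dd[1],4),'z',round(X[2],4))
E
```

```text
tip,legtop,loop [[447. 568.]
 [414. 319.]
 [439. 293.]]
(430, 577) x 0.008 z 0.0502
(427, 435) x 0.0014 z 0.1052
(427, 330) x -0.0041 z 0.1437
(458, 290) x -0.0181 z 0.1531
(480, 528) x -0.0149 z 0.0594
```

```bash
python3 - <<'E'
from h import *
a=cv2.imread('pics/s14.png');cm,im=snap('scene','s15');d=cv2.absdiff(a,im)[150:225,120:220].max();print('max diff rest crop',d)
print(readout.read_state()['force'],workorder.finish_job())
E
```

```text
max diff rest crop 4
the job is handed in; nothing more can be done
[ 0.25893863 -0.05497369  0.32504942] None
```

The job is done and handed in at about 22 s. The pin is fully home and the R-clip is on it.

- **Pin:** I pushed it by its head with closed fingers until it stopped, at about 13 N with no more travel. The head is against the fork and the cross hole came into view outside it.
- **Clip:** I took the steel R-clip by its loop from the block's +y end slot and straightened its slight lean against the slot wall. Then I pushed the leg down through the hole to a hard stop at about 12 N, released it and moved clear.

**Last checks**
- The leg comes out below the pin with its tip at about 50 mm, as it should when fully on. The bow's flare sits under the pin and the loop centre is at about 154 mm.
- Two pictures a moment apart show the clip and pin not moving, and the tool force is near zero.
- The punch and gauge are still in the block. The oil bottle and the blue and purple look-alikes show no sign of having been moved.

**One thing not as expected:** after release the clip settled with about a 7° lean towards the bow side. I took this to be play in the hole and left it.

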